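# Tip an ingot mould and knock the ingot out

## Robot

A 7-joint arm with a two-finger parallel gripper is mounted at the origin on a cart in front of the work surface, level with it; the furniture and walls round the work are solid. World frame = base frame: x ahead of the robot, y to its left, z up, the work surface at z = 0. Lengths are in m, angles in rad, forces in N, time in s.
With the tool pointing down it reaches from about 0.35 to 0.9 m from the base axis. Payload 19.9 kg.
Tool frame: the origin (TCP) lies at the very end of the fingers, on their centre line; the grasp point (between the pads) lies 19 mm behind it; z points along the fingers, y is the line along which they close (so a half turn about z gives the same grasp; the last joint's range is limited). The gripper opens to 85 mm and grips with 20 to 120 N. Pads are 22 mm wide; open, the fingers measure 114 mm over their backs; the gripper's body (76 mm by 85 mm) begins 54 mm behind the grasp point. The pads swing forward as they close: fully open they stand 13 mm farther back than shut.
Start: joints at [-1.373, 0.417, -0.01, 1.614, 0.005, 1.111, -0.053], TCP at [0.148, 0.607, 0.231] pointing down, gripper open.
Joint ranges: [-2.81, 2.81], [-0.39, 2.02], [-1.27, 1.25], [0.06, 2.57], [-1.19, 4.33], [0.19, 2], [-2.82, 2.82]. Speed limits (rad/s): [1.89, 1.89, 2.39, 2.39, 3.01, 3.01, 3.01].

## Interface

Orientations are given as a rotation vector (axis times angle).
In Python, from plant import arm gives the robot as it stands.
- The arm moves only by the tool servo_tool, never from a script. Its argument "plan" is a list of rows, each a list of 4 numbers: the shift along the tool's x, y, z in cm, then the turn about the tool's z in degrees. A call has 1 to 10 rows; each row is the pose to reach, as a shift and turn from the pose commanded when the call began, along the tool's axes at that moment; what a row does not reach only later rows make up. A row lasts 1/8 s, in which the tool goes at most 62.5 mm and 10.7 degrees, less where a joint would pass 70% of its speed; a pose out of reach is approached as far as the arm can. A call with a gripper value outside its range is refused whole. "grip" is the closure in counts, from 0 (fully open) to 255 (shut), set as the call begins (left out, the last holds). The fingers move at their own pace and stop on an object; "grip_force" is the grip in N (left out, the last holds). Time passes only in rows, so rows that repeat a pose let the fingers close. It gives the time, the measured TCP pose, the force, the opening and the grip force at its end, in the units of the state.
- arm.read_state(): the state, without advancing time (a new reading comes with each control period).
- arm.get_image(name): name is "scene" or "top" or "wrist"; returns the picture (400x640x3 uint8, blue, green, red); there is no depth.
- arm.camera_params(name): a dict with "fov_y" (degrees; the focal length in pixels is half the picture's height over the tangent of half this angle, whatever the lens; pixels are square), "cx", "cy" (the principal point, pixels), "pose" (4x4, takes a point from camera to world coordinates). Camera axes: x right, y down, z forward; pixel columns grow to the right and rows downward; lengths in m; the calibration is good to about 2 mm. A picture is of the moment at which its call begins: read the wrist's pose just before it. camera_params takes no time and is no camera call; for the wrist camera it gives the pose at the moment of the call.
- arm.hand_in(): hands the job in; it is judged then, once.
Trained networks look in the newest picture that a camera, given by its name, has taken for a name from the list of things; names that differ only in an ending like _2 or _b are one class to them, and where a whole thing is asked for, a point or a joint stands for the part that bears it (a point fixed in the world has none). Each returns a list of dicts, best first, with "confidence" (0 to 1); they miss things now and then, are a little off and sometimes report something else, mostly with a low value. They report only what shows in the picture. A call takes as long as a camera call.
- arm.regions_of(target, camera): "region" (400x640 bool, what is visible of it) and "extent" ([centre column, centre row, width, height] in pixels, round what is visible of it).
- arm.pinpoint(target, camera): "uv" ([column, row] in pixels: a listed point, or the origin of a listed thing).
The state is a dict: "time_s": time; "q": joint angles; "dq": joint speeds; "effort": joint torques, N m; "position": TCP position; "orientation": TCP orientation; "ft_force": force on the tool from outside, world axes, zero at the start; "wrist_torque": the same for the moment, N m; "opening": finger opening in m; "finger_force": force on a finger pad.
Only numpy, scipy, OpenCV 4.12 (cv2) and the standard library are available. Lean on these libraries where they do the work, as an engineer would, in place of code of your own. Each camera call takes 0.05 s, during which the arm holds its last target. There are 200 camera calls.

## Task

Empty the tipping ingot mould into the red tub: tip the mould forward all the way onto its stop (the ball-ended lever at its side does this), and while it stands tipped press its spring knock-out button right down and hold it until the brass ingot has slid out into the tub. Then swing the mould back fully level, ready for the next pour, and let go; the tub must stay upright and the other things on the bench where they are.

Things in the scene. Friction and masses are not known exactly. Their poses are not given: they have to be found in the camera images.
- mould (a joint): tilt of the mould, rad: 0 = level (where it starts, on its rear stop), growing as the front goes down; 0.78 (45 degrees) = fully tipped, on its front stop. The hinge is stiff (about 0.3 N m, 3 to 4 N at the knob) and the mould stays at any angle where it is left.
- knockout (a joint): travel of the knock-out button, m: 0 = up, 0.014 = right down. Spring about 3 N at first, 6 N when down; springs back when let go. It drives the plate under the ingot up by the same travel: the ingot clears the front wall only in the last 3 mm, and slides off within half a second if the mould is fully tipped.
- mould_hinge (a point): point on the hinge axis in the middle of the mould, 88 mm above the bench; axes turn with the mould. At level -x is the way it tips and empties (roughly towards the robot), y along the hinge to the button side, z up. Dark steel mould block: x -45 to +50, y -22 to +22 mm, top face z +12, an ear at +y for the button; it hangs between two round-headed cheeks on a small plywood board.
- lever_knob (a point): centre of the black ball knob (26 mm) on the cranked steel lever (10 mm rod) at the mould's -y side, fixed to the mould: 92 mm from the hinge axis, y -78 mm from mould_hinge. At level the lever leans 0.25 rad back from vertical (x +23, z +89 mm), fully tipped 0.53 rad forward. Nothing stands beside or above the ball.
- button_top (a point): centre of the flat top of the knock-out button, a steel disc 24 mm across on a stem with a coil spring; at rest at x -5, y +38, z +30 mm in mould_hinge's axes. Its z axis points out of the button (square to the mould's top face): press along -z, which with the mould fully tipped is 45 degrees downward and away from the emptying side.
- ingot_center (a point): centre of the loose brass ingot, 58 x 21.5 x 10 mm, about 0.1 kg; it starts in the mould's cavity, its top 1 mm below the rim, its length along the mould's x axis.
- red_tub: round red open tub, 104 mm outside diameter, 42 mm high, loose; origin at the centre of its underside. It already stands in front of the mould, under where the tipped front wall comes.
- beaker: bystander: loose steel beaker, 58 mm diameter, 58 mm high; origin at its underside
- flux: bystander: loose cream pot, 34 mm diameter, 42 mm high; origin at its underside
- dish: bystander: loose white ceramic dish, 58 mm diameter, 16 mm high; origin at its underside
- box_of_burrs: bystander: loose round red-orange case, 36 mm diameter, 16 mm high; origin at its underside
- lacquer: bystander: loose small pink lacquer bottle with tan cap, 31 mm diameter, 79 mm high; origin at its underside
- guard_top (a point): middle of the top edge of the bright sheet-metal pouring guard that stands on the mould's rear face and turns with it: at x 51, y -22 to +56 mm, up to z 78 mm in mould_hinge's axes. When the mould is tipped it leans over the button, so the button can be reached only along its own axis or nearly so.

How it is judged:
On the way, in this order (a step that is already met when the one before it is completed fails the run):
1. the mould is tipped forward onto its stop (within 0.08 rad) (value of joint mould above 0.7 rad), for 0.2 s.
2. the knock-out button is pressed right down while the mould is tipped (value of joint mould above 0.66 rad and value of joint knockout above 0.011 m), for 0.1 s.
At the end, for the whole second after the job is handed in: The mould is back level (within 0.06 rad), the ingot lies in the tub (its centre below the rim and within 47 mm of the tub's middle), and the tub stands upright (within 0.15 rad) (value of joint mould below 0.06 rad and horizontal distance between ingot_center and red_tub below 0.047 m and z of ingot_center in the frame of red_tub below 0.04 m and angle between red_tub's own z axis and vertical below 0.15 rad); the robot touches nothing.
It fails at once if a bystander is pushed out of its place (distance of any of beaker, flux, dish, box_of_burrs, lacquer from where it was at the start of the episode above 0.03 m).
It also fails if it takes over 58 s, if anything falls off the work surface, if the arm or the gripper's body presses on something with over 40 N, if the wrist force passes 120 N, or if a joint passes its speed limit or range.

## Working session

There is one attempt and no reset: what is moved stays moved. The work goes in short steps, Python scripts to look and compute and a tool call to move; the robot and the scene stay as the last step left them, time stands still between calls to the robot, and variables do not carry over. Pictures are saved under pics/ and viewed, at most 10 in all, crops included, and the job is handed in when it is done.

Besides the shell and the picture viewer there is one more tool, called after "Call:" as name(argument=value, ...), one argument or row to a line, values as JSON. servo_tool: Moves the arm, as the interface text tells. Its arguments: {"type":"object","properties":{"plan":{"type":"array","items":{"type":"array","items":{"type":"number"}}},"grip":{"type":"number"},"grip_force":{"type":"number"}},"required":["plan"]}

```bash
mkdir -p pics; ls; cat > h.py <<'E'
import numpy as np, cv2
from scipy.spatial.transform import Rotation as R
from plant import arm
def ray(c,uv):
    p=arm.camera_params(c); f=200/np.tan(np.radians(p["fov_y"])/2); T=np.array(p["pose"])
    d=T[:3,:3]@np.array([(uv[0]-p["cx"])/f,(uv[1]-p["cy"])/f,1]); return T[:3,3],d/np.linalg.norm(d)
def atz(c,uv,z):
    o,d=ray(c,uv); return o+d*(z-o[2])/d[2]
def tri(rs):
    A=sum(np.eye(3)-np.outer(d,d) for o,d in rs); b=sum((np.eye(3)-np.outer(d,d))@o for o,d in rs)
    x=np.linalg.solve(A,b); return x,[np.linalg.norm((np.eye(3)-np.outer(d,d))@(x-o)) for o,d in rs]
def proj(c,P):
    p=arm.camera_params(c); f=200/np.tan(np.radians(p["fov_y"])/2); T=np.array(p["pose"])
    q=T[:3,:3].T@(np.array(P)-T[:3,3]); return [p["cx"]+f*q[0]/q[2],p["cy"]+f*q[1]/q[2]]
E
python3 - <<'E'
from h import *
np.set_printoptions(precision=4,suppress=True)
for c in("scene","top"):
    im=arm.get_image(c); cv2.imwrite(f"pics/{c}0.png",im)
P={}
for t in("mould_hinge","lever_knob","button_top","ingot_center","guard_top","red_tub","beaker","flux","dish","box_of_burrs","lacquer"):
    rs=[]
    for c in("scene","top"):
        r=arm.pinpoint(t,c)
        if r: rs.append(ray(c,r[0]["uv"])); print(t,c,np.array(r[0]["uv"]).round(1),round(r[0]["confidence"],2))
    if len(rs)==2: x,e=tri(rs); print("   ",x,np.round(e,4))
s=arm.read_state(); print(s["time_s"],s["position"],s["orientation"],s["opening"])
E
```

```text
pics
mould_hinge scene [275.8 190.4] 0.62
mould_hinge top [272.  211.4] 0.73
    [0.5334 0.3574 0.0733] [0.0014 0.0014]
lever_knob scene [308.7 169.3] 0.72
lever_knob top [301.2 195.6] 0.55
    [0.5542 0.2743 0.175 ] [0.0022 0.0022]
button_top scene [260.4 169.4] 0.42
button_top top [376.4 207.6] 0.64
    [0.4273 0.1589 0.3786] [0.0663 0.0663]
ingot_center scene [272.3 186. ] 0.54
ingot_center top [271.9 213.9] 0.71
    [0.523  0.3546 0.0977] [0.0011 0.0011]
guard_top scene [276.8 147.5] 0.69
guard_top top [302.3 198.2] 0.56
    [0.5118 0.2802 0.2654] [0.0209 0.0209]
red_tub scene [246.7 232.8] 0.64
red_tub top [277.3 249.4] 0.88
    [0.4351 0.3524 0.0206] [0.0018 0.0018]
beaker scene [375.9 274.2] 0.92
beaker top [377.8 207.6] 0.92
    [0.5427 0.0759 0.0073] [0.0036 0.0036]
flux scene [208.3 251. ] 0.46
flux top [259.3 283.1] 0.52
    [ 0.3518  0.4015 -0.006 ] [0.0045 0.0045]
dish scene [320.5 165.3] 0.5
dish top [265.4 150.7] 0.56
    [ 0.7212  0.3867 -0.0034] [0.0001 0.0001]
box_of_burrs scene [340.5 255.4] 0.55
box_of_burrs top [349.9 210.7] 0.65
    [0.5318 0.1565 0.0135] [0.0078 0.0078]
lacquer scene [373.9 196.1] 0.57
lacquer top [326.3 145.9] 0.48
    [ 0.7277  0.2143 -0.0044] [0.0044 0.0044]
1.2 [0.1484 0.6071 0.2313] [ 0.3758  3.119  -0.0002] 0.08525490172272594
```

```bash
python3 - <<'E'
from h import *
a=cv2.imread("pics/scene0.png")[110:300,170:410]; b=cv2.imread("pics/top0.png")[120:310,200:440]
cv2.imwrite("pics/ab.png",np.vstack([cv2.resize(a,None,fx=1.57*1,fy=1.57,interpolation=3),cv2.resize(b,None,fx=1.57,fy=1.57,interpolation=3)]))
cv2.imwrite("pics/a.png",cv2.resize(a,None,fx=3.1,fy=3.1,interpolation=2)); cv2.imwrite("pics/b.png",cv2.resize(b,None,fx=3.1,fy=3.1,interpolation=2))
E
```

```text
(no output)
```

View pics/a.png

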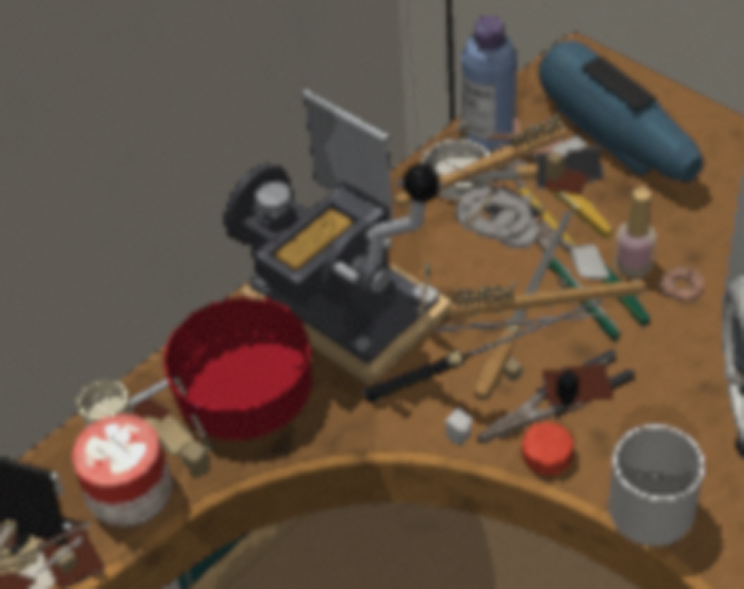

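View pics/b.png

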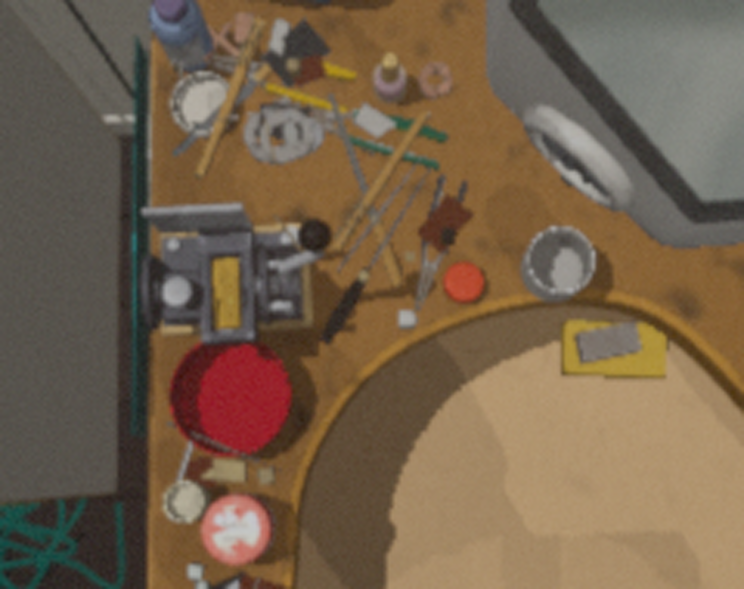

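The pictures show the mould level at the left bench edge. Button at scene (257.7,173.5) and top (257.4,213.5); knob at scene (306,169) and top (301,196). Guard ends at scene (269,140) and (295,153.5). The network's button detection in the top view was really the beaker.

```bash
python3 - <<'E'
from h import *
from scipy.optimize import least_squares
np.set_printoptions(precision=4,suppress=True)
O=[("scene",(307,169),(23,-78,89)),("top",(301.2,195.8),(23,-78,89)),("scene",(257.7,173.5),(-5,38,30)),("top",(257.4,213.5),(-5,38,30)),
("scene",(269,140.3),(51,56,78)),("scene",(295.2,153.5),(51,-22,78))]
C={c:arm.camera_params(c) for c in("scene","top")}
def W(p,q):
    return R.from_euler("z",p[2]).as_matrix()@(np.array(q)/1000)+[p[0],p[1],.088]
f=lambda p:np.concatenate([np.array(proj(c,W(p,q)))-uv for c,uv,q in O])
r=least_squares(f,[.533,.357,0],x_scale=[.01,.01,.1]); print(r.x,r.fun.reshape(-1,2))
for q in((23,-78,89),(-5,38,30),(51,17,78)): print(q,W(r.x,q))
for c in C: print(c,np.array(C[c]["pose"])[:3,3])
E
```

```text
[0.5264 0.3516 0.037 ] [[-0.1116  0.2663]
 [ 0.4973 -0.3016]
 [ 0.9697 -0.5499]
 [-0.3116  0.4342]
 [-0.8817 -0.8603]
 [-0.0354  0.7976]]
(23, -78, 89) [0.5523 0.2745 0.177 ]
(-5, 38, 30) [0.52   0.3893 0.118 ]
(51, 17, 78) [0.5767 0.3704 0.166 ]
scene [ 0.0937 -0.165   0.7898]
top [0.3762 0.2235 1.0852]
```

Call:
servo_tool(
  plan=[
    [-47.1,-22.7,-5,74],
    [-47.1,-22.7,-5,74],
    [-47.1,-22.7,-5,74],
    [-47.1,-22.7,-5,74],
    [-47.1,-22.7,-5,74],
    [-47.1,-22.7,-5,74],
    [-47.1,-22.7,-5,74],
    [-47.1,-22.7,-5,74],
    [-47.1,-22.7,-5,74],
    [-47.1,-22.7,-5,74],
  ],
  grip=80,
  grip_force=20,
)

```text
time_s: 2.45
position: [0.5534, 0.2729, 0.2813]
orientation: [2.18, 2.261, -0.0]
ft_force: [-1.5, 0.5, 0.3]
opening: 0.0589
finger_force: 0.0
```

```bash
python3 - <<'E'
from h import *
np.set_printoptions(precision=4,suppress=True)
s=arm.read_state(); T=R.from_rotvec(s["orientation"]).as_matrix(); print(s["position"],T,s["q"])
im=arm.get_image("wrist"); cv2.imwrite("pics/w1.png",im)
print(proj("wrist",[.5523,.2745,.177]),proj("wrist",s["position"]))
r=arm.pinpoint("lever_knob","wrist"); print(r)
if r: print(atz("wrist",r[0]["uv"],.177))
p=arm.camera_params("wrist")["pose"]; print(np.array(p))
E
```

```text
[0.5534 0.2729 0.2813] [[-0.0362  0.9993  0.0006]
 [ 0.9993  0.0362 -0.0007]
 [-0.0007  0.0006 -1.    ]] [-0.8319  0.384   0.4299  1.5885 -0.167   1.2056 -0.3336]
[np.float64(319.2350710616513), np.float64(194.58853282010716)] [np.float64(321.6751790607466), np.float64(257.37590807086815)]
[{'uv': [319.4, 190.9], 'confidence': 0.76}]
[0.5516 0.2785 0.177 ]
[[ 0.9992  0.0388  0.0105  0.5485]
 [ 0.0402 -0.9587 -0.2814  0.3458]
 [-0.0009  0.2816 -0.9595  0.4231]
 [ 0.      0.      0.      1.    ]]
```

View pics/w1.png

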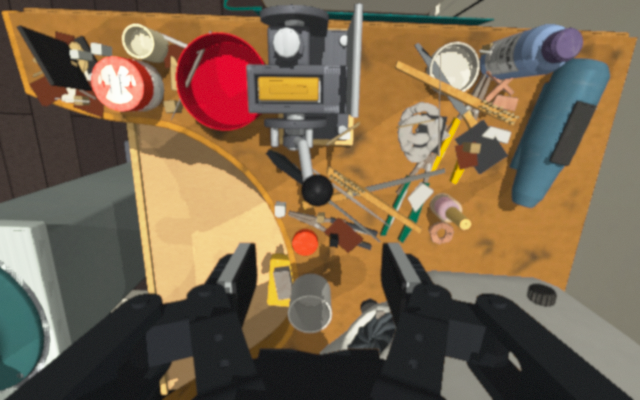

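The wrist view shows the black knob at (318,190), centred ahead of the open fingers with nothing beside it. Next I go down over the ball with a finger on each side.

Call:
servo_tool(
  plan=[
    [0.3,0,6,0],
    [0.3,0,11.8,0],
    [0.3,0,11.8,0],
    [0.3,0,11.8,0],
  ],
)

```text
time_s: 3.05
position: [0.5525, 0.2786, 0.1656]
orientation: [2.176, 2.265, 0.003]
ft_force: [-0.3, 0.2, 0.9]
opening: 0.0588
finger_force: 0.0
```

Call:
servo_tool(
  plan=[
    [0,-1.5,0,0],
    [0,-2.5,-0.1,0],
    [0,-3.5,-0.2,0],
    [0,-4.5,-0.2,0],
    [0,-5.5,0,0],
    [0,-6.5,0.2,0],
    [0,-7.3,0.6,0],
    [0,-7.8,0.8,0],
    [0,-8.2,0.9,0],
    [0,-8.2,0.9,0],
  ],
)

```text
time_s: 4.3
position: [0.4695, 0.2744, 0.154]
orientation: [-2.177, -2.265, 0.002]
ft_force: [0.5, -0.3, -0.5]
opening: 0.0585
finger_force: 0.2
```

Call:
servo_tool(
  plan=[
    [0,-0.3,0,0],
    [0,-0.6,0.1,0],
    [0,-0.8,0.1,0],
    [0,-0.8,0.1,0],
  ],
)

```text
time_s: 4.8
position: [0.4654, 0.2741, 0.154]
orientation: [2.176, 2.26, 0.009]
ft_force: [29.5, 4.8, -16.5]
opening: 0.0586
finger_force: 14.6
```

```bash
python3 - <<'E'
from h import *
im=arm.get_image("scene"); cv2.imwrite("pics/s2.png",cv2.resize(im[60:260,170:410],None,fx=3,fy=3,interpolation=2))
for c in("scene",):
  for t in("button_top","lever_knob","guard_top"):
    r=arm.pinpoint(t,c); print(t,r)
yaw=.037
for th in(.7,.78):
  for n,q in(("knob",(23,-78,89)),("btn",(-5,38,30)),("g+",(51,56,78)),("g-",(51,-22,78))):
    c,s=np.cos(th),np.sin(th); v=np.array([q[0]*c-q[2]*s,q[1],q[0]*s+q[2]*c])/1000
    P=R.from_euler("z",yaw).as_matrix()@v+[.5264,.3516,.088]; print(th,n,P.round(4),np.round(proj("scene",P),1))
E
```

```text
button_top []
lever_knob [{'uv': [281.8, 194.5], 'confidence': 0.56}]
guard_top [{'uv': [373.1, 194.6], 'confidence': 0.72}]
0.7 knob [0.4896 0.2722 0.1709] [286.2 189.3]
0.7 btn [0.5019 0.3887 0.1077] [253.4 180.9]
0.7 g+ [0.5131 0.4071 0.1805] [246.9 149.4]
0.7 g- [0.516  0.3292 0.1805] [274.5 165.4]
0.78 knob [0.4831 0.2719 0.1674] [284.1 192.5]
0.78 btn [0.5004 0.3887 0.1058] [253.  181.9]
0.78 g+ [0.5057 0.4069 0.1793] [244.5 151.7]
0.78 g- [0.5086 0.3289 0.1793] [272.  167.8]
```

Call:
servo_tool(
  plan=[
    [0,0.8,0,0],
    [0,1.6,0,0],
    [0,1.6,-4,0],
    [0,1.6,-10,0],
    [0,1.6,-14,0],
    [0,1.6,-14,0],
  ],
  grip=0,
)

```text
time_s: 5.75
position: [0.4789, 0.2753, 0.2961]
orientation: [2.177, 2.265, 0.007]
ft_force: [0.0, 0.2, -0.8]
opening: 0.0853
finger_force: 0.0
```

```bash
python3 - <<'E'
from h import *
np.set_printoptions(precision=4,suppress=True)
print(arm.read_state()["position"],arm.read_state()["opening"],arm.read_state()["q"])
im=arm.get_image("scene"); w=arm.get_image("wrist"); t=arm.get_image("top")
cv2.imwrite("pics/s3.png",np.hstack([cv2.resize(im[100:260,190:350],(400,400),interpolation=2),cv2.resize(t[130:290,210:370],(400,400),interpolation=2)])); cv2.imwrite("pics/w3.png",w)
E
```

```text
[0.4789 0.2753 0.2961] 0.08533805128668935 [-0.9422  0.2412  0.4365  1.733  -0.1101  1.1872 -0.4363]
```

View pics/s3.png

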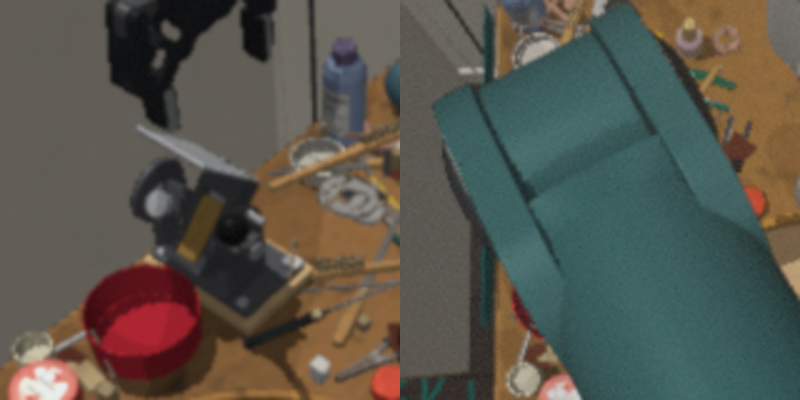

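View pics/w3.png

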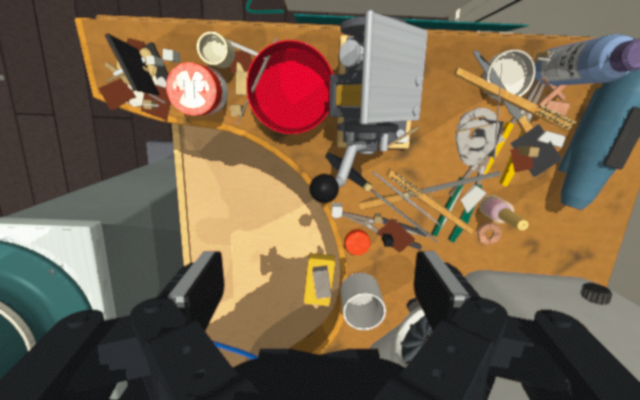

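Both views show the mould tipped: guard leaning over at scene (225,160), button visible, knob forward. The tool can't tilt, so before choosing how to reach the button I need the gripper's side profile and what stands left of the bench.

```bash
python3 - <<'E'
from h import *
s=arm.read_state(); P=np.array(s["position"]); T=R.from_rotvec(s["orientation"]).as_matrix()
im=arm.get_image("scene")
ty,tx=T[:,1],T[:,0]; up=np.array([0,0,1.])
x0,y0,k=205,60,5
cr=cv2.resize(im[y0:y0+118,x0:x0+118],None,fx=k,fy=k,interpolation=2)
g=lambda p:tuple(int(v) for v in (np.array(proj("scene",p))-[x0,y0])*k)
for l in(-75,-57,-42,42,57,75): cv2.line(cr,g(P+ty*l/1e3),g(P+ty*l/1e3+up*.13),(0,255,255) if abs(l)==57 else (0,255,0),1)
for h in(0,13,40,73,100): cv2.line(cr,g(P-ty*.08+up*h/1e3),g(P+ty*.08+up*h/1e3),(255,255,0),1); 
cv2.imwrite("pics/s4.png",cr)
t=cv2.imread("pics/top0.png").copy()
for y,c in((.42,(0,0,255)),(.46,(0,255,0)),(.5,(255,0,0))):
  for z in(0,.2):
    cv2.line(t,*[tuple(int(v) for v in proj("top",[x,y,z])) for x in(.3,.8)],c,1)
cv2.imwrite("pics/t4.png",cv2.resize(t[60:320,100:400],None,fx=2,fy=2))
E
```

```text
(no output)
```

View pics/s4.png

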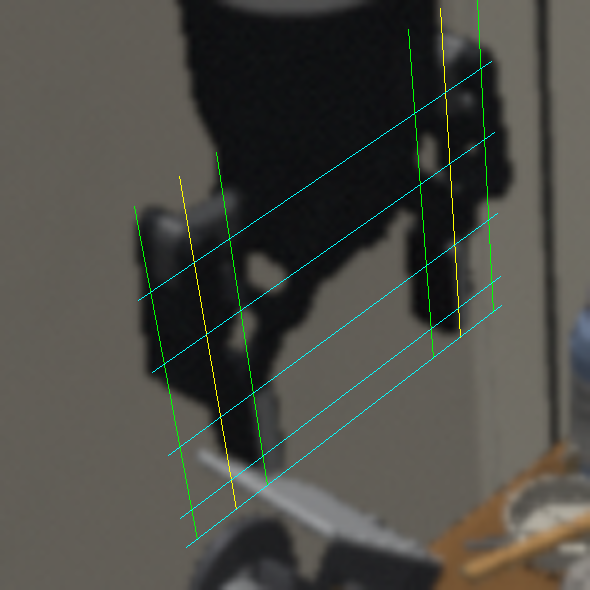

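View pics/t4.png

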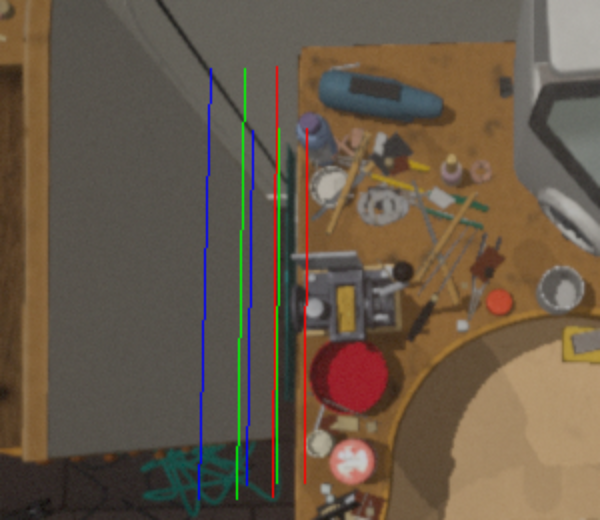

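The top view shows a solid wall just beyond the bench edge at about y 0.45. The gripper profile shows knuckles bulging to about 78 mm at roughly 50–110 mm above the TCP, well outside the ±42 mm body. So with a vertical tool, a knuckle's lower outer corner can reach under the guard and press the button. I'll quantify it.

```bash
python3 - <<'E'
from h import *
np.set_printoptions(precision=1,suppress=True)
s=arm.read_state(); P=np.array(s["position"]); T=R.from_rotvec(s["orientation"]).as_matrix()
tx,ty=T[:,0],T[:,1]
def lh(u,v,off):
    o,d=ray("scene",(u/5+205,v/5+60)); p0=P+tx*off/1e3
    a=-((o-p0)@tx)/(d@tx); q=o+d*a-p0; return np.array([q@ty,q[2]])*1e3
for n,u,v,o in(("R low",512,190,-13),("R top",497,70,-13),("L low",150,375,13),("L top",138,215,13),("L tipback",225,455,13),("R tip in",415,320,-11),("R tip out",462,330,-11),("L tipin",283,468,-11),("R neck",474,212,-11),("L neck",212,402,13)):
    print(n,lh(u,v,o),lh(u,v,0))
c,sn=np.cos(.78),np.sin(.78)
def w(x,y,z): return R.from_euler("z",.037).as_matrix()@(np.array([x,y,z])/1e3)+[.5264,.3516,.088]
print("can",atz("top",(276,291),.05)*1e3,"dir", ty,P*1e3)
for n,q in(("pre",(-39-78,31,32)),("pressed",(-14.8-78,31,7.8))): print(n,w(*q)*1e3)
E
```

```text
R low [72.9 59.3] [87.9 45.4]
R top [ 67.8 107.8] [82.6 95.5]
L low [-71.3  60. ] [-81.1  73. ]
L top [-64.3 115.5] [-74.4 126.8]
L tipback [-47.4  10.4] [-57.9  24.8]
R tip in [23.1 34.2] [34.4 21.9]
R tip out [46.  15.6] [57.9  2.8]
L tipin [-43.9  15.4] [-34.4   2.6]
R neck [55.4 59.4] [67.6 47.7]
L neck [-49.   34.3] [-59.5  48. ]
can [328.4 351.8  50. ] dir [ 1.  0. -0.] [477.5 274.6 292.1]
pre [408.3 378.3 120. ]
pressed [432.5 379.1  95.8]
```

Call:
servo_tool(
  plan=[
    [5,-3,0,-10],
    [10.6,-6.2,0,-20],
    [10.6,-6.2,0,-30],
    [10.6,-6.2,0,-40],
    [10.6,-6.2,0,-50],
    [10.6,-6.2,0,-60],
    [10.6,-6.2,0,-70],
    [10.6,-6.2,0,-80],
    [10.6,-6.2,0,-90],
    [10.6,-6.2,0,-90],
  ],
)

```text
time_s: 7.2
position: [0.4117, 0.3779, 0.2923]
orientation: [0.06, -3.14, 0.002]
ft_force: [0.8, -0.2, -0.2]
opening: 0.0852
finger_force: 0.0
```

Call:
servo_tool(
  plan=[
    [0,0,0,-10],
    [0,0,0,-20],
    [0,0,0,-30],
    [0,0,0,-40],
    [0,0,0,-50],
    [0,0,0,-60],
    [0,0,0,-70],
    [0,0,0,-80],
    [0,0,0,-90],
    [0,0,0,-90],
  ],
)

```text
time_s: 8.45
position: [0.4118, 0.3781, 0.2927]
orientation: [2.259, -2.182, -0.0]
ft_force: [0.6, 0.0, 0.4]
opening: 0.0853
finger_force: 0.0
```

```bash
python3 - <<'E'
from h import *
np.set_printoptions(precision=4,suppress=True)
s=arm.read_state(); print(s["time_s"],s["position"],s["q"],s["ft_force"]); print(R.from_rotvec(s["orientation"]).as_matrix())
im=arm.get_image("wrist"); cv2.imwrite("pics/w5.png",im)
sc=arm.get_image("scene")
cv2.imwrite("pics/c5.png",np.vstack([cv2.resize(im[:, :],(464,290)),cv2.resize(sc[50:250,150:470],(464,290),interpolation=2)]))
E
```

```text
8.45 [0.4118 0.3781 0.2927] [-0.7572  0.2478 -0.0487  1.7046  0.0128  1.1906  2.3672] [0.5715 0.0378 0.4252]
[[ 0.0347 -0.9994 -0.0008]
 [-0.9994 -0.0347 -0.0007]
 [ 0.0007  0.0008 -1.    ]]
```

View pics/c5.png

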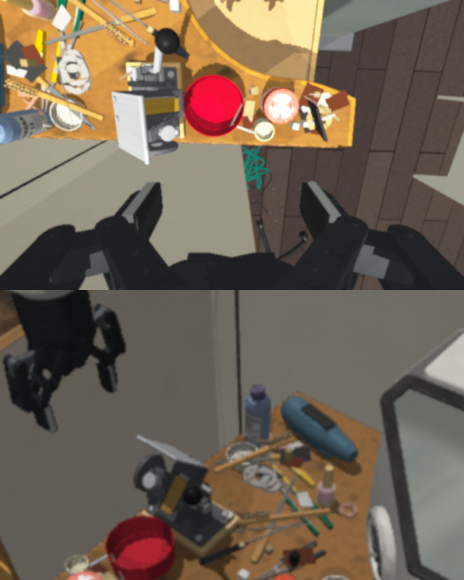

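The wrist view shows button, guard and tub in the lower strip of bench, and the gripper now faces with its camera on the -y side. I go down in front of the tipped mould.

Call:
servo_tool(
  plan=[
    [0,0,6,0],
    [0,0,12,0],
    [0,0,17,0],
    [0,0,20,0],
    [0,0,22.6,0],
    [0,0,22.6,0],
    [0,0,22.6,0],
  ],
)

```text
time_s: 9.43
position: [0.4122, 0.3786, 0.0683]
orientation: [-2.262, 2.179, -0.0]
ft_force: [-0.6, -0.5, 0.9]
opening: 0.0855
finger_force: 0.0
```

```bash
python3 - <<'E'
from h import *
s=arm.read_state(); print(s["time_s"],s["position"],s["ft_force"])
P=np.array(s["position"]); T=R.from_rotvec(s["orientation"]).as_matrix()
sc=arm.get_image("scene"); cv2.imwrite("pics/s6raw.png",sc)
x0,y0,k=195,110,5
cr=cv2.resize(sc[y0:y0+118,x0:x0+140],None,fx=k,fy=k,interpolation=2)
c,sn=np.cos(.78),np.sin(.78)
def w(x,y,z):
    return R.from_euler("z",.037).as_matrix()@(np.array([x*c-z*sn,y,x*sn+z*c])/1e3)+[.5264,.3516,.088]
g=lambda p:tuple(int(v) for v in (np.array(proj("scene",p))-[x0,y0])*k)
pts=np.array([g(w(-5+12*np.cos(a),38+12*np.sin(a),30)) for a in np.linspace(0,6.28,24)]); cv2.polylines(cr,[pts],True,(0,255,0),1)
pts=np.array([g(w(*q)) for q in((51,-22,78),(51,56,78),(51,56,12))]); cv2.polylines(cr,[pts],False,(255,255,0),1)
ty,tx=T[:,1],T[:,0]
for o in(-.012,.012): 
  pts=np.array([g(P+tx*o-ty*l+np.array([0,0,h])) for l,h in((.057,.013),(.057,.045),(.072,.060),(.067,.110))]); cv2.polylines(cr,[pts],False,(0,0,255),1)
cv2.imwrite("pics/s6.png",cr)
E
```

```text
9.425 [0.412226   0.3786454  0.06826238] [-0.59407136 -0.50948864  0.93072193]
```

View pics/s6.png

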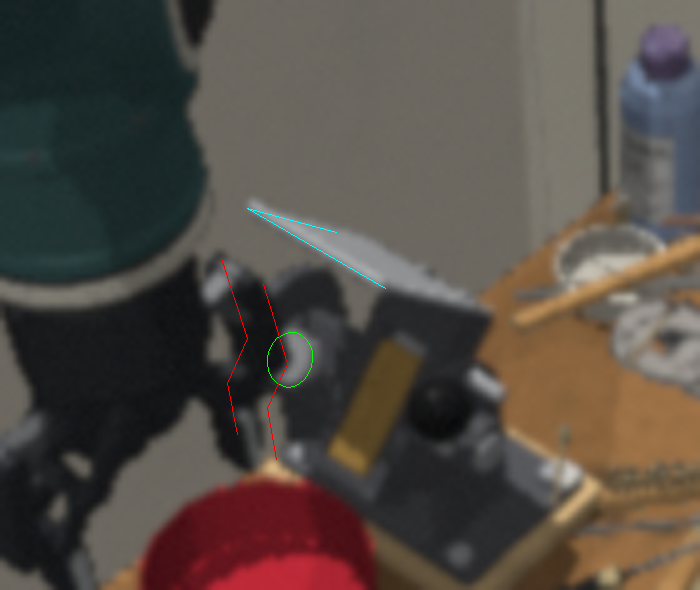

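The overlay matches: button at (290,360), guard edge above it, knuckle just in front of the disc. Now I move diagonally along the button axis.

Call:
servo_tool(
  plan=[
    [0,-0.8,0.8,0],
    [0,-1.4,1.4,0],
    [0,-1.7,1.7,0],
    [0,-1.7,1.7,0],
  ],
)

```text
time_s: 9.98
position: [0.429, 0.3787, 0.0499]
orientation: [2.264, -2.177, 0.0]
ft_force: [0.2, -0.2, -0.5]
opening: 0.0853
finger_force: 0.0
```

Call:
servo_tool(
  plan=[
    [0,-0.2,0.2,0],
    [0,-0.4,0.4,0],
    [0,-0.6,0.6,0],
    [0,-0.6,0.6,0],
  ],
)

```text
time_s: 10.48
position: [0.4342, 0.3794, 0.0447]
orientation: [2.265, -2.176, -0.001]
ft_force: [-10.8, -4.8, 16.4]
opening: 0.0855
finger_force: 9.8
```

```bash
python3 - <<'E'
from h import *
s=arm.read_state(); print(s["time_s"],s["position"],s["ft_force"],s["wrist_torque"])
sc=arm.get_image("scene"); cv2.imwrite("pics/s7raw.png",sc)
for t in("ingot_center","lever_knob"): print(t,[(np.round(r["uv"],1),r["confidence"]) for r in arm.pinpoint(t,"scene")[:2]])
def w(th,x,y,z):
    c,sn=np.cos(th),np.sin(th)
    return R.from_euler("z",.037).as_matrix()@(np.array([x*c-z*sn,y,x*sn+z*c])/1e3)+[.5264,.3516,.088]
for th in(.66,.72,.78): print(th,[np.round(proj("scene",w(th,2,0,6+t)),1) for t in(0,7,14)],np.round(proj("scene",w(th,23,-78,89)),1))
# brass mask centroid before/after
for f in("s6raw","s7raw"):
    h=cv2.cvtColor(cv2.imread(f"pics/{f}.png")[165:210,250:290],cv2.COLOR_BGR2HSV); m=(h[...,1]>130)&(h[...,0]<28)&(h[...,0]>12)
    v,u=np.nonzero(m); print(f,m.sum(),u.mean()+250,v.mean()+165,u.min()+250,u.max()+250,v.min()+165,v.max()+165)
E
```

```text
10.475 [0.43422653 0.37940923 0.04471382] [-10.84710652  -4.83274494  16.44714613] [-0.77707697  1.23113967 -0.26133002]
ingot_center [(array([272.4, 189.3]), 0.7)]
lever_knob [(array([282.8, 191.8]), 0.8)]
0.66 [array([273.4, 187.6]), array([271.8, 187. ]), array([270.2, 186.3])] [287.3 187.8]
0.72 [array([273.3, 187.7]), array([271.6, 187.3]), array([269.9, 186.8])] [285.7 190.1]
0.78 [array([273.2, 187.9]), array([271.4, 187.6]), array([269.6, 187.3])] [284.1 192.5]
s6raw 201 269.40796019900495 191.09950248756218 261 277 179 203
s7raw 221 268.7647058823529 191.3212669683258 261 277 179 204
```

```bash
python3 - <<'E'
from h import *
w1=cv2.imread("pics/w1.png")[0:140,235:375]; w5=cv2.imread("pics/w5.png")[100:230,140:300]; s7=cv2.imread("pics/s7raw.png")[140:240,220:320]; wn=arm.get_image("wrist"); cv2.imwrite("pics/w8.png",wn)
wn=cv2.resize(wn,(480,300))
A=np.hstack([cv2.resize(w1,(300,300),interpolation=2),cv2.resize(w5,(369,300),interpolation=2)])
B=np.hstack([cv2.resize(s7,(300,300),interpolation=2),cv2.resize(wn,(369,300))])
cv2.imwrite("pics/c8.png",np.vstack([A,B]))
E
```

```text
(no output)
```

View pics/c8.png

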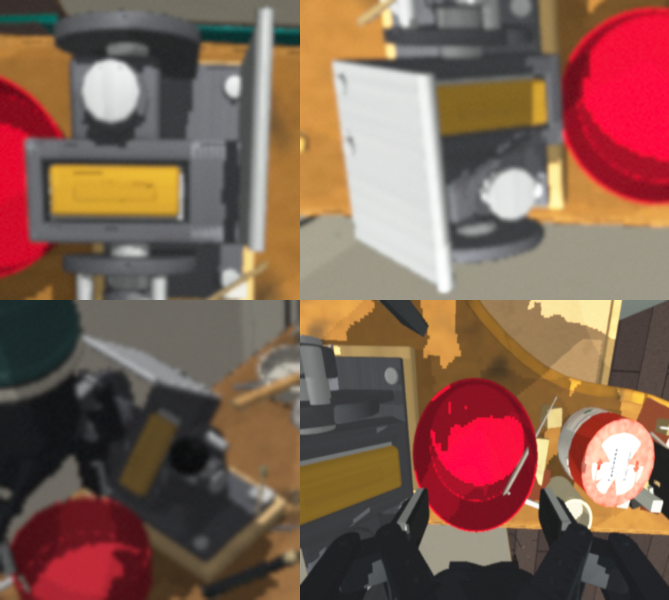

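The wrist view shows the rear finger overlapping the mould block's +y edge, so the finger is standing on the block. I back off along the axis and shift about 7 mm to +y before pressing again.

Call:
servo_tool(
  plan=[
    [0,0.6,-0.6,0],
    [0,1.2,-1.2,0],
    [-0.7,1.2,-1.2,0],
    [-0.7,1.2,-1.2,0],
  ],
)

```text
time_s: 11.18
position: [0.4225, 0.3864, 0.0563]
orientation: [-2.265, 2.176, 0.0]
ft_force: [0.1, -1.0, 0.1]
opening: 0.0855
finger_force: 0.0
```

Call:
servo_tool(
  plan=[
    [0,-0.5,0.6,0],
    [0,-0.9,1.1,0],
    [0,-1.1,1.3,0],
    [0,-1.1,1.3,0],
  ],
)

```text
time_s: 11.68
position: [0.4338, 0.386, 0.043]
orientation: [2.264, -2.177, 0.0]
ft_force: [-1.7, -0.6, 3.9]
opening: 0.0855
finger_force: 2.3
```

Call:
servo_tool(
  plan=[
    [0,-0.2,0.2,0],
    [0,-0.35,0.35,0],
    [0,-0.45,0.45,0],
    [0,-0.45,0.45,0],
  ],
)

```text
time_s: 12.18
position: [0.438, 0.3861, 0.0388]
orientation: [2.264, -2.177, 0.0]
ft_force: [-3.9, -1.8, 5.7]
opening: 0.0851
finger_force: 3.1
```

```bash
cat > ing.py <<'E'
from h import *
s=arm.read_state(); print(s["time_s"],s["position"],s["ft_force"],s["wrist_torque"])
sc=arm.get_image("scene"); arm.get_image("wrist")
for c in("scene","wrist"):
  for t in("ingot_center","lever_knob","red_tub"): print(c,t,[(np.round(r["uv"],1),round(r["confidence"],2)) for r in arm.pinpoint(t,c)[:2]])
h=cv2.cvtColor(sc[165:210,250:290],cv2.COLOR_BGR2HSV); m=(h[...,1]>130)&(h[...,0]<28)&(h[...,0]>12)
v,u=np.nonzero(m); print(m.sum(),u.mean()+250,v.mean()+165,u.min()+250,u.max()+250,v.min()+165,v.max()+165)
E
python3 ing.py
```

```text
12.175 [0.43800768 0.38607304 0.03875103] [-3.94527572 -1.83042059  5.74233427] [-0.32284986  0.13335345 -0.11493339]
scene ingot_center [(array([258.9, 203.5]), 0.73)]
scene lever_knob [(array([282.1, 190.3]), 0.89)]
scene red_tub [(array([248.5, 232. ]), 0.8), (array([262.5, 203.5]), 0.35)]
wrist ingot_center [(array([256., 194.]), 0.95)]
wrist lever_knob []
wrist red_tub [(array([314.3, 183.7]), 0.9)]
149 261.44966442953023 201.751677852349 254 268 193 209
```

The ingot is sliding out. I press slightly deeper and hold.

Call:
servo_tool(
  plan=[
    [0,-0.1,0.1,0],
    [0,-0.2,0.2,0],
    [0,-0.2,0.2,0],
    [0,-0.2,0.2,0],
    [0,-0.2,0.2,0],
    [0,-0.2,0.2,0],
  ],
)

```text
time_s: 13.32
position: [0.4399, 0.3862, 0.0369]
orientation: [2.264, -2.177, 0.0]
ft_force: [-2.6, -1.8, 6.5]
opening: 0.0854
finger_force: 3.5
```

```bash
python3 ing.py
```

```text
13.325 [0.43994956 0.38615215 0.03686688] [-2.62244638 -1.75377908  6.47695164] [-0.40937664  0.12567272 -0.16590573]
scene ingot_center [(array([258., 218.]), 0.82)]
scene lever_knob [(array([284.5, 191.7]), 0.78)]
scene red_tub [(array([248.1, 232.4]), 0.96), (array([317.9, 166.7]), 0.74)]
wrist ingot_center [(array([263.7, 185.7]), 0.93)]
wrist lever_knob []
wrist red_tub [(array([316. , 185.9]), 0.89)]
4 259.75 208.75 259 261 208 209
```

Call:
servo_tool(
  plan=[
    [0,-0.1,0.1,0],
    [0,-0.15,0.15,0],
    [0,-0.15,0.15,0],
    [0,-0.15,0.15,0],
  ],
)

```text
time_s: 14.22
position: [0.4401, 0.3863, 0.0364]
orientation: [2.264, -2.176, -0.001]
ft_force: [-24.4, -12.7, 35.1]
opening: 0.0853
finger_force: 19.3
```

```bash
cat >> ing.py <<'E'
for t in("ingot_center","red_tub"):
  a=[arm.pinpoint(t,c) for c in("scene","wrist")]
  if all(a): print(t,tri([ray(c,r[0]["uv"]) for c,r in zip(("scene","wrist"),a)]))
E
python3 ing.py
```

```text
14.225 [0.44011396 0.38634776 0.03635468] [-24.38768167 -12.72089973  35.1028423 ] [-1.84806647  1.48338963 -0.82457644]
scene ingot_center [(array([258.4, 220.6]), 0.52)]
scene lever_knob [(array([284.8, 196.8]), 0.63)]
scene red_tub [(array([249.6, 235.4]), 0.71)]
wrist ingot_center []
wrist lever_knob []
wrist red_tub [(array([315.7, 184.1]), 0.64)]
4 259.75 208.75 259 261 208 209
red_tub (array([ 0.44269788,  0.35881076, -0.00238569]), [np.float64(0.0004654571792217839), np.float64(0.0004654571792217203)])
```

The button has bottomed out, with a force jump to about 44 N, so I back off along the axis and go up.

Call:
servo_tool(
  plan=[
    [0,1,-1,0],
    [0,2,-2,0],
    [0,3,-3,0],
    [0,3.2,-8,0],
    [0,3.2,-13,0],
    [0,3.2,-18,0],
    [0,3.2,-22,0],
    [0,3.2,-22,0],
  ],
)

```text
time_s: 15.82
position: [0.4101, 0.386, 0.2586]
orientation: [-2.261, 2.174, -0.0]
ft_force: [-0.1, 0.5, -1.1]
opening: 0.0851
finger_force: 0.0
```

```bash
cat >> ing.py <<'E'
arm.get_image("top")
for t in("ingot_center","red_tub"):
  r=arm.pinpoint(t,"top")
  if r: print("top",t,r[0]["uv"],atz("top",r[0]["uv"],.01))
print(s["q"])
E
python3 ing.py
```

```text
15.825 [0.41012708 0.38602341 0.25860486] [-0.09193462  0.46716149 -1.07157815] [-0.03971576  0.03155432 -0.03706851]
scene ingot_center [(array([247.1, 234.4]), 0.64), (array([260. , 220.7]), 0.48)]
scene lever_knob [(array([280.4, 194.7]), 0.62)]
scene red_tub [(array([245.9, 235.4]), 0.66), (array([256.9, 220.2]), 0.21)]
wrist ingot_center [(array([266.8, 137.8]), 0.64), (array([199.3, 141.6]), 0.39)]
wrist lever_knob [(array([211.6,  33.4]), 0.82)]
wrist red_tub [(array([292. , 137.2]), 0.77)]
7 259.85714285714283 208.71428571428572 258 262 208 209
ingot_center (array([ 0.46062463,  0.36571309, -0.0131694 ]), [np.float64(0.015879113776659473), np.float64(0.015879113776659563)])
red_tub (array([0.43815425, 0.35727184, 0.00518416]), [np.float64(0.0046371788803789985), np.float64(0.004637178880378872)])
top ingot_center [274.5, 238.7] [0.46643176 0.36008076 0.01      ]
top red_tub [279.7, 248.6] [0.43913695 0.34605405 0.01      ]
[-0.76872301  0.27980227 -0.04986005  1.74224601  0.01558939  1.11473156
  2.35763327]
```

```bash
python3 - <<'E'
from h import *
print(tri([ray("scene",(260,220.7)),ray("wrist",(266.8,137.8)),ray("top",(274.5,238.7))]))
print(tri([ray("scene",(245.9,235.4)),ray("wrist",(292,137.2)),ray("top",(279.7,248.6))]))
E
```

```text
(array([0.46906371, 0.35444851, 0.02756649]), [np.float64(0.0053186969572799015), np.float64(0.0002509439152518262), np.float64(0.005331366301560227)])
(array([0.43748464, 0.35199617, 0.01104437]), [np.float64(0.006947100101881245), np.float64(0.004749230876192667), np.float64(0.006238407390357168)])
```

The ingot is about 31 mm from the tub's middle and 28 mm up, so it is in the tub. Now I return the lever, caging the knob again.

Call:
servo_tool(
  plan=[
    [4,-2.5,0,0],
    [8,-5,0,0],
    [11.6,-6.9,0,0],
    [11.6,-6.9,0,0],
    [11.6,-6.9,5,0],
    [11.6,-6.9,10.3,0],
    [11.6,-6.9,10.3,0],
    [11.6,-6.9,10.3,0],
  ],
  grip=80,
)

```text
time_s: 17.58
position: [0.4837, 0.2729, 0.1542]
orientation: [-2.264, 2.176, -0.001]
ft_force: [0.9, 0.2, 0.8]
opening: 0.0587
finger_force: 0.0
```

Call:
servo_tool(
  plan=[
    [0,-1.2,0,0],
    [0,-2.2,-0.3,0],
    [0,-3.2,-0.7,0],
    [0,-4.2,-1,0],
    [0,-5.2,-1.2,0],
    [0,-6.2,-1.2,0],
    [0,-7.0,-1.1,0],
    [0,-7.8,-1,0],
    [0,-8.2,-1,0],
    [0,-8.2,-1,0],
  ],
)

```text
time_s: 18.82
position: [0.5653, 0.2752, 0.1621]
orientation: [2.265, -2.177, 0.0]
ft_force: [-0.1, 0.5, 0.3]
opening: 0.0587
finger_force: 0.0
```

Call:
servo_tool(
  plan=[
    [0,-0.2,0,0],
    [0,-0.4,0,0],
    [0,-0.5,0,0],
    [0,-0.5,0,0],
  ],
)

```text
time_s: 19.32
position: [0.5689, 0.2754, 0.1619]
orientation: [2.264, -2.175, -0.002]
ft_force: [-9.1, -1.3, 0.3]
opening: 0.0585
finger_force: 4.6
```

Call:
servo_tool(
  plan=[
    [0,-0.1,0,0],
    [0,-0.2,0,0],
    [0,-0.2,0,0],
  ],
)

```text
time_s: 19.7
position: [0.5693, 0.2754, 0.1617]
orientation: [2.262, -2.172, -0.005]
ft_force: [-22.5, -4.6, 8.4]
opening: 0.0592
finger_force: 10.9
```

Call:
servo_tool(
  plan=[
    [0,0.8,0,0],
    [0,1.7,0,0],
    [0,1.7,-4,0],
    [0,1.7,-10,0],
    [0,1.7,-15,0],
    [0,1.7,-15,0],
  ],
)

```text
time_s: 20.45
position: [0.5562, 0.2755, 0.3167]
orientation: [-2.26, 2.172, -0.004]
ft_force: [0.4, -0.2, -1.9]
opening: 0.0583
finger_force: 0.0
```

```bash
python3 - <<'E'
from h import *
s=arm.read_state(); print(s["time_s"],s["position"],s["ft_force"])
for c in("scene","top","wrist"): cv2.imwrite(f"pics/f_{c}.png",arm.get_image(c))
rs=[]
for c in("scene","wrist"):
    r=arm.pinpoint("lever_knob",c); print(c,r[:1],proj(c,[.5523,.2745,.177]))
    if r: rs.append(ray(c,r[0]["uv"]))
if len(rs)==2: print(tri(rs))
for t in("ingot_center","red_tub"):
    for c in("scene","wrist","top"): print(t,c,[(np.round(r["uv"],1),round(r["confidence"],2),atz(c,r["uv"],.02).round(3)) for r in arm.pinpoint(t,c)[:2]])
E
```

```text
20.45 [0.55624262 0.27549931 0.31671542] [ 0.35852918 -0.16415499 -1.89216987]
scene [{'uv': [307.6, 170.9], 'confidence': 0.64}] [np.float64(306.882154866946), np.float64(169.2528304703755)]
wrist [{'uv': [318.1, 188.1], 'confidence': 0.64}] [np.float64(320.44633927423416), np.float64(187.47156943691238)]
(array([0.55472221, 0.27622458, 0.16988488]), [np.float64(0.0009127104032097361), np.float64(0.0009127104032097329)])
ingot_center scene [(array([258.1, 218.8]), 0.75, array([0.478, 0.364, 0.02 ]))]
ingot_center wrist [(array([379.4, 218.3]), 0.69, array([0.464, 0.358, 0.02 ]))]
ingot_center top [(array([276.6, 236.2]), 0.52, array([0.472, 0.353, 0.02 ]))]
red_tub scene [(array([248.7, 234.6]), 0.77, array([0.433, 0.347, 0.02 ]))]
red_tub wrist [(array([391.6, 212.2]), 0.76, array([0.448, 0.349, 0.02 ])), (array([448.6, 240.2]), 0.52, array([0.36 , 0.388, 0.02 ]))]
red_tub top [(array([274.7, 245.9]), 0.9, array([0.446, 0.358, 0.02 ]))]
```

```bash
python3 - <<'E'
from h import *
print(tri([ray("scene",(258.1,218.8)),ray("wrist",(379.4,218.3)),ray("top",(276.6,236.2))]))
print(arm.hand_in())
E
```

```text
(array([0.46916665, 0.35093945, 0.03942034]), [np.float64(0.0007266209445541594), np.float64(0.0010127450178409412), np.float64(0.0013133788877176472)])
the job is handed in; nothing more can be done
None
```

I tipped the mould onto its stop, pressed the button right down so the ingot slid into the tub, pushed the mould back onto its level stop and handed in. No verdict came back: my last fix on the ingot was about 30 mm from the tub's middle but 39 mm up against the 40 mm limit (28 mm in an earlier fix), and the press briefly peaked at about 44 N at the wrist with a gripper knuckle on the button, so either could count against the run.

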